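# Raise, stock and light the potpourri display

### The arm

A 7-joint arm with a two-finger parallel gripper is mounted at the origin on the work surface. World frame = base frame: x ahead of the robot, y to its left, z up, the work surface at z = 0. Lengths are in m, angles in rad, forces in N, time in s.
With the tool pointing down it reaches from about 0.425 to 0.925 m from the base axis. Payload 6.8 kg.
Tool frame: the origin (TCP) lies at the very end of the fingers, on their centre line; the grasp point (between the pads) lies bot.grip_point_offset behind it (bot.grip_point_offset is the distance from the TCP to the grasp point, in m); z points along the fingers, y is the line along which they close (so a half turn about z gives the same grasp; the last joint's range is limited). The gripper opens to 85 mm and grips with 20 to 120 N. Pads are 22 mm wide; open, the fingers measure 114 mm over their backs; the gripper's body (76 mm by 85 mm) begins 54 mm behind the grasp point. The pads swing forward as they close: fully open they stand 13 mm farther back than shut.
Start: joints at [1.214, 0.477, 0.022, 1.555, -0.011, 1.109, -0.083], TCP at [0.166, -0.654, 0.231] pointing down, gripper open.
Joint ranges: [-2.96, 2.96], [-0.34, 2.1], [-1.41, 1.46], [0.24, 2.44], [-1.37, 4.51], [0.17, 1.92], [-2.96, 2.96]. Speed limits (rad/s): [2.39, 2.39, 3.14, 3.14, 3.14, 3.14, 3.14].

### API

Orientations are given as a unit quaternion [w, x, y, z].
In Python, from station import bot, imaging gives the robot as it stands. The module is installed in compiled form; this text tells all that it offers.
- The arm moves only by the tool carry_out, never from a script. Its argument "targets" is one flat list of numbers, 5 for each row, row after row: the closure in counts, from 0 (fully open) to 255 (shut), then the shift along the world's x, y, z in mm, then the turn about the world's z in degrees. A call has 1 to 20 rows; each row shifts and turns the commanded pose from where the row before left it; what a row does not reach is not made up. A row lasts 1/10 s, in which the tool goes at most 50 mm and 8.59 degrees, less where a joint would pass 70% of its speed; a pose out of reach is approached as far as the arm can. A call is refused whole if a number of a shift passes 50 or a number of a turn 8.59, either way. A call with a gripper value outside its range is refused whole. The fingers move at their own pace and stop on an object; "newtons" is the grip in N (left out, the last holds). Time passes only in rows, so rows that do not move let the fingers close. It gives the time, the measured TCP pose, the force, the opening and the grip force at its end, in the units of the state.
- bot.get_obs(): the state, without advancing time (a new reading comes with each control period).
- imaging.read_camera(name): name is "scene" or "top" or "wrist"; returns a dict with "frame" (400x640x3 uint8, red, green, blue), "fov_y" (degrees; the focal length in pixels is half the picture's height over the tangent of half this angle, whatever the lens; pixels are square), "cx", "cy" (the principal point, pixels), "pose" (4x4, takes a point from camera to world coordinates); the wrist camera has in their place "tool_from_camera" (4x4, takes a point from camera to tool coordinates, whose origin is the TCP and whose axes are the flange's). Camera axes: x right, y up, looking along -z (the intrinsics and any distortion apply to the point x, -y, -z); pixel columns grow to the right and rows downward; lengths in m; the calibration is good to about 2 mm. The wrist camera is an equidistant fisheye: a pixel r from the principal point sees the ray r / f radians off the axis. A picture is of the moment at which its call begins: read the wrist's pose just before it. There is no depth.
- bot.hand_in(): hands the job in; it is judged then, once.
The state is a dict: "t": time; "q": joint angles; "joint_vel": joint speeds; "joint_torque": joint torques, N m; "eef_pos": TCP position; "tool_rot": TCP orientation; "contact_force": force on the tool from outside, world axes, zero at the start; "torque": the same for the moment, N m; "gripper_width": opening from 0.0 (shut) to 1.0 (fully open); "grasp_force": force on a finger pad.
Only numpy, scipy, OpenCV 4.12 (cv2) and the standard library are available. Lean on these libraries where they do the work, as an engineer would, in place of code of your own. Each camera call takes 0.05 s, during which the arm holds its last target. There are 200 camera calls.

### The job

Set up the potpourri display: with the riser still empty, pump its lever down stroke by stroke until the tray is level with the pale wooden plinth beside it and no higher (it cannot be let down). Then stand every pink tub upright on the tray, and switch on the two pink-tipped lamp switches (tip leaning away from the robot), leaving the white-tipped ones as they are. Raise the tray only by its lever, and do not disturb the glass bell, the jar or the picture frame.

Things in the scene. Friction and masses are not known exactly. Their poses are not given: they have to be found in the camera images.
- riser: fixed base of the ratchet riser; origin on the counter under the mast, x and y level. White tower (76 mm in x, y -85 to +22 mm, 184 mm high) with the toothed brass mast in it, which stands up to 195 mm plus the lift value above the counter; the tray is on its +y side, the pump lever on its -y side. A pale wooden plinth stands beyond the tray, at about y 305 mm
- lift (a joint): height of the tray above its lowest position, m. Ratchet teeth are 0.020 apart: the tray rests only at whole multiples of 0.020 (up to 0.120), and starts at 0. It cannot be let down again. When its floor is level with the plinth it reads 0.060, 0.080 or 0.100, according to which plinth is there
- tray: walnut tray with brass rim that the mast carries, 220 mm x 220 mm; origin at the centre of its floor, axes as the riser's. The rim stands 8 mm above the floor, inside it is 208 mm x 208 mm. Floor height above the counter is 30 mm plus the lift value. It does not turn
- pump (a joint): angle of the pump lever: 0 = up (a spring brings it back when let go), 0.50 = fully down. A full stroke down raises the tray one tooth; a stroke that stops short of about 0.44, or a return that stops above about 0.06, gains nothing. Needs up to about 12 N downwards on its grip
- pump_grip (a point): centre of the lever's black cross-bar grip, 54 mm long along the riser's x, 22 mm thick. It moves on an arc of 120 mm radius about a level axis along the riser's x that lies at y -57 mm, 157 mm above the counter: 187 mm above the counter when up, 127 mm when fully down (up or down it lies at riser y -173 mm)
- bank: fixed wooden board of the lamp switches, 95 x 205 mm, 12 mm thick; origin at its centre on the counter. The row runs along its y; its +x points away from the robot. The grey switch bodies on it reach 30 mm above the counter, the levers pivot there
- plinth_low_top (a point): centre of the top of the free-standing pale wooden plinth (200 x 70 mm, 90 mm high) beside the tray, its top 90 mm above the counter. Only one of the three plinths is present at a time (the others read None)
- plinth_mid_top (a point): centre of the top of the free-standing pale wooden plinth (200 x 70 mm, 110 mm high) beside the tray, its top 110 mm above the counter. Only one of the three plinths is present at a time (the others read None)
- plinth_tall_top (a point): centre of the top of the free-standing pale wooden plinth (200 x 70 mm, 130 mm high) beside the tray, its top 130 mm above the counter. Only one of the three plinths is present at a time (the others read None)
- pink1 (a joint): lamp switch with a pink ball tip (18 mm) on a 42 mm lever, one of five 36 mm apart in a row on a small wooden board in shuffled order. Angle: 0 = off, leaning to the board's near side (-x of the board); 1.0 = on, leaning to its far side (+x of the board). Stays where left; about 1 N at the tip moves it (starts off)
- pink1_tip (a point): centre of the pink ball of that switch, 42 mm from the pivot: 67 mm above the counter when off or on and 20 mm before or beyond the pivot, 72 mm half-way
- pink2 (a joint): lamp switch with a pink ball tip (18 mm) on a 42 mm lever, one of five 36 mm apart in a row on a small wooden board in shuffled order. Angle: 0 = off, leaning to the board's near side (-x of the board); 1.0 = on, leaning to its far side (+x of the board). Stays where left; about 1 N at the tip moves it (starts off)
- pink2_tip (a point): centre of the pink ball of that switch, 42 mm from the pivot: 67 mm above the counter when off or on and 20 mm before or beyond the pivot, 72 mm half-way
- white1 (a joint): lamp switch with a white ball tip (18 mm) on a 42 mm lever, one of five 36 mm apart in a row on a small wooden board in shuffled order. Angle: 0 = off, leaning to the board's near side (-x of the board); 1.0 = on, leaning to its far side (+x of the board). Stays where left; about 1 N at the tip moves it (starts off)
- white2 (a joint): lamp switch with a white ball tip (18 mm) on a 42 mm lever, one of five 36 mm apart in a row on a small wooden board in shuffled order. Angle: 0 = off, leaning to the board's near side (-x of the board); 1.0 = on, leaning to its far side (+x of the board). Stays where left; about 1 N at the tip moves it (starts off)
- white3 (a joint): lamp switch with a white ball tip (18 mm) on a 42 mm lever, one of five 36 mm apart in a row on a small wooden board in shuffled order. Angle: 0 = off, leaning to the board's near side (-x of the board); 1.0 = on, leaning to its far side (+x of the board). Stays where left; about 1 N at the tip moves it (starts on)
- tub1: pink round lidded tub, 66 mm across, 50 mm high (a brass knob adds 5 mm), about 0.16 kg, standing on the counter; origin at the centre of its underside, z up. Three or four tubs are present (absent ones read None); orange disc on its lid
- tub2: pink round lidded tub, 66 mm across, 50 mm high (a brass knob adds 5 mm), about 0.16 kg, standing on the counter; origin at the centre of its underside, z up. Three or four tubs are present (absent ones read None); cream disc on its lid
- tub3: pink round lidded tub, 66 mm across, 50 mm high (a brass knob adds 5 mm), about 0.16 kg, standing on the counter; origin at the centre of its underside, z up. Three or four tubs are present (absent ones read None); dark purple disc on its lid
- tub4: pink round lidded tub, 66 mm across, 50 mm high (a brass knob adds 5 mm), about 0.16 kg, standing on the counter; origin at the centre of its underside, z up. Three or four tubs are present (absent ones read None); lavender disc on its lid
- cloche: bystander: small glass bell on a wooden foot, 84 mm across, 101 mm high; origin at the centre of its underside
- jar: bystander: cream jar with cork lid, 72 mm across, 94 mm high; origin at the centre of its underside
- frame: bystander: standing dark wooden picture frame, 100 mm wide, 97 mm high; origin at the centre of its underside

How it is judged:
By the outcome, as a careful person would: the job done as asked, in the order asked, and still so for the second after the job is handed in, with the robot touching nothing.
Of plinth_low, plinth_mid, plinth_tall only 1 to 1 are there at a start; the rules pass over those that are not, and their reading is None.
Of tub1, tub2, tub3, tub4 only 3 to 4 are there at a start; the rules pass over those that are not, and their reading is None.
At some moment in a run one of tub1, tub2, tub3, tub4 may be knocked a few centimetres aside while the robot is not near it.
It also fails if it takes over 208 s, if anything falls off the work surface, if the arm or the gripper's body presses on something with over 40 N, if the wrist force passes 120 N, or if a joint passes its speed limit or range.

## Working session

There is one attempt and no reset: what is moved stays moved. The work goes in short steps, Python scripts to look and compute and a tool call to move; the robot and the scene stay as the last step left them, time stands still between calls to the robot, and variables do not carry over. Pictures are saved under pics/ and viewed, at most 14 in all, crops included, and the job is handed in when it is done.

Besides the shell and the picture viewer there is one more tool, called after "Emit:" as a command line: name --argument value ..., lists and objects as JSON in quotes. carry_out: Moves the arm, as the interface text tells. Its arguments: {"type":"object","properties":{"targets":{"type":"array","items":{"type":"number"}},"newtons":{"type":"number"}},"required":["targets"]}

```bash
mkdir -p pics; ls; cat > h.py <<'E'
import numpy as np, cv2
from station import bot, imaging
from scipy.spatial.transform import Rotation as R
def snap(name,fn=None):
    o=bot.get_obs(); c=imaging.read_camera(name)
    if 'pose' not in c or c.get('pose') is None:
        q=o['tool_rot']; T=np.eye(4); T[:3,:3]=R.from_quat([q[1],q[2],q[3],q[0]]).as_matrix(); T[:3,3]=o['eef_pos']
        c['pose']=T@np.array(c['tool_from_camera'])
    c['pose']=np.array(c['pose']); c['fish']=name=='wrist'
    if fn: cv2.imwrite('pics/'+fn,c['frame'][:,:,::-1])
    return c
def ray(c,u,v):
    f=c['frame'].shape[0]/2/np.tan(np.radians(c['fov_y'])/2)
    x,y=(u-c['cx'])/f,(v-c['cy'])/f
    if c['fish']:
        r=np.hypot(x,y); s=np.sin(r)/r if r>1e-9 else 1; d=np.array([x*s,-y*s,-np.cos(r)])
    else: d=np.array([x,-y,-1.])
    d=c['pose'][:3,:3]@d
    return c['pose'][:3,3],d/np.linalg.norm(d)
def atz(c,u,v,z):
    o,d=ray(c,u,v); return o+d*(z-o[2])/d[2]
def tri(rs):
    A=np.zeros((3,3));b=np.zeros(3)
    for o,d in rs:
        P=np.eye(3)-np.outer(d,d);A+=P;b+=P@o
    p=np.linalg.solve(A,b); return p,[np.linalg.norm((np.eye(3)-np.outer(d,d))@(p-o)) for o,d in rs]
def proj(c,p):
    f=c['frame'].shape[0]/2/np.tan(np.radians(c['fov_y'])/2)
    q=np.linalg.inv(c['pose'])@np.append(p,1); x,y,z=q[0],-q[1],-q[2]
    if c['fish']:
        r=np.hypot(x,y);t=np.arctan2(r,z);x,y=x/r*t,y/r*t
    else:x,y=x/z,y/z
    return c['cx']+f*x,c['cy']+f*y
E
python3 - <<'E'
from h import *
np.set_printoptions(precision=3,suppress=True)
for n in('scene','top'):
    c=snap(n,n+'0.png'); print({k:v for k,v in c.items() if k!='frame'})
    np.save(n+'.npy',c,allow_pickle=True)
print(bot.grip_point_offset,bot.get_obs())
E
```

```text
pics
{'fov_y': 48.223613884682784, 'cx': 320.97946566261334, 'cy': 195.7616287620678, 'pose': array([[ 0.755, -0.417,  0.506,  1.131],
       [ 0.656,  0.487, -0.577, -0.633],
       [-0.005,  0.767,  0.641,  0.848],
       [ 0.   ,  0.   ,  0.   ,  1.   ]]), 'fish': False}
{'fov_y': 46.035247380943524, 'cx': 323.1523912800508, 'cy': 190.34113161556107, 'pose': array([[-0.019,  0.998, -0.061,  0.458],
       [-1.   , -0.02 , -0.007,  0.047],
       [-0.008,  0.061,  0.998,  1.433],
       [ 0.   ,  0.   ,  0.   ,  1.   ]]), 'fish': False}
0.0187 {'t': 0.1, 'q': array([ 1.214,  0.478,  0.022,  1.556, -0.012,  1.109, -0.083]), 'joint_vel': array([-0.001, -0.002,  0.002, -0.003,  0.   ,  0.001, -0.   ]), 'joint_torque': array([  0.004, -59.776,   1.614, -28.195,   0.013,   0.005,   0.   ]), 'eef_pos': array([ 0.166, -0.654,  0.23 ]), 'tool_rot': array([-0.001,  0.992,  0.124, -0.   ]), 'contact_force': array([ 0.17 , -0.531,  0.212]), 'torque': array([-0.042, -0.012, -0.015]), 'grasp_force': 0.0, 'gripper_width': 1.0007840746961039}
```

View pics/scene0.png

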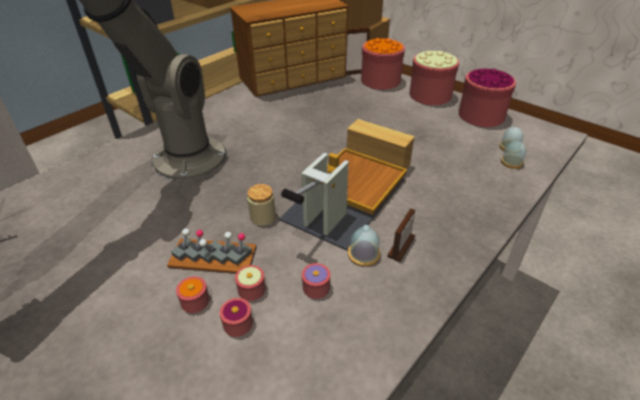

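View pics/top0.png

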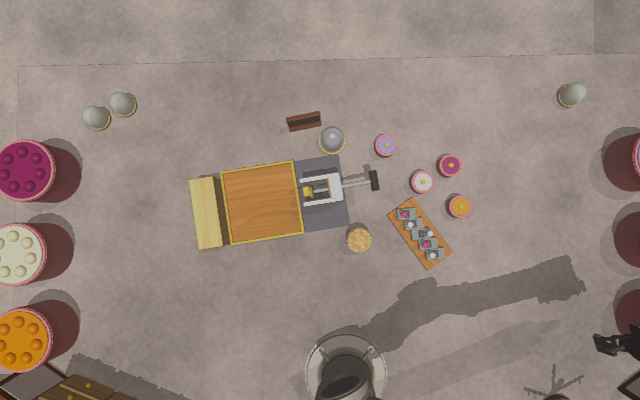

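The scene picture shows the tower at about (325,195), its grip at (292,196), the tray at (370,175) and the plinth at (380,140). The switch bank is at (212,250), and the tubs are orange (192,290), cream (250,280), purple (236,312) and lavender (316,275). The top picture shows the tubs at (460,206), (422,181), (450,165) and (386,145), the grip at (374,180) and the bank at (418,235). I'll zoom in on both.

```bash
python3 - <<'E'
import cv2,numpy as np
a=cv2.imread('pics/scene0.png')[110:340,160:430]; b=cv2.imread('pics/top0.png')[100:280,180:480]
cv2.imwrite('pics/sc.png',cv2.resize(a,None,fx=2.6,fy=2.6,interpolation=cv2.INTER_CUBIC))
cv2.imwrite('pics/tc.png',cv2.resize(b,None,fx=2.6,fy=2.6,interpolation=cv2.INTER_CUBIC))
E
```

```text
(no output)
```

View pics/sc.png

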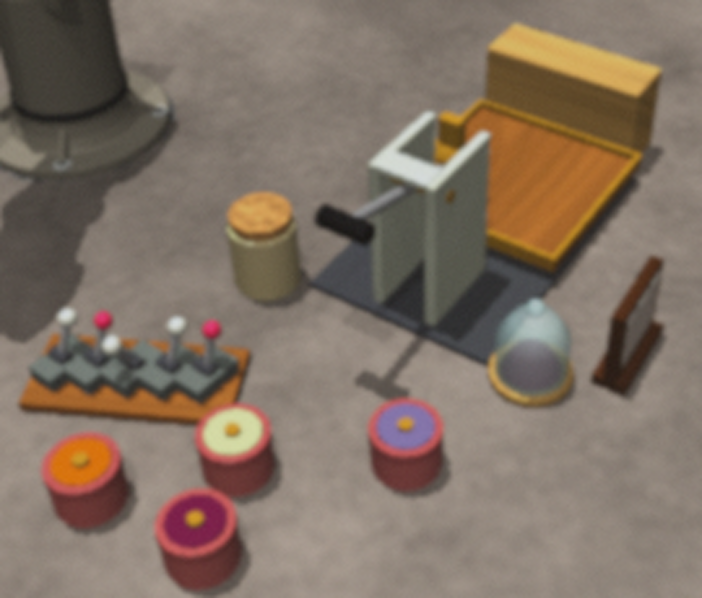

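View pics/tc.png

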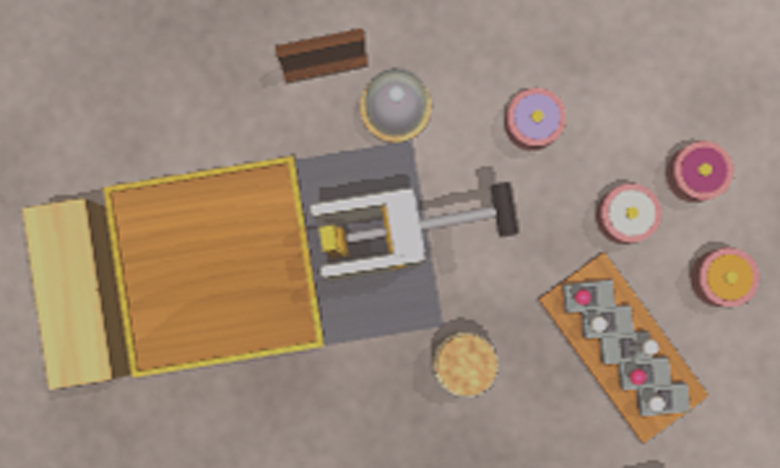

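The zoomed pictures give knob, grip, switch-tip, tray and plinth corner pixels in both views. Next I triangulate them.

```bash
cat > m1.py <<'E'
from h import *
np.set_printoptions(precision=4,suppress=True)
S=np.load('scene.npy',allow_pickle=True).item();T=np.load('top.npy',allow_pickle=True).item()
P=dict(lav=((405,424),(538,116)),pur=((195,518),(706,169)),cre=((232,430),(632,213)),ora=((80,460),(731,277)),
grip=((345,223),(505,209)),pinkA=((211,329),(584,297)),pinkB=((103,320),(639,377)),wA=((176,325),(599,324)),won=((112,344),(650,348)),wB=((66,316),(656,404)),
pl1=((661,71),(24,209)),pl2=((644,95),(86,200)),pl3=((517,24),(50,389)),pl4=((488,48),(111,380)),
tr1=((640,155),(107,188)),tr2=((553,268),(293,158)),tr3=((484,102),(134,376)),jar=((261,214),(466,365)),cl=((536,300),(396,93)))
for k,(s,t) in P.items():
    p,e=tri([ray(S,160+s[0]/2.6,110+s[1]/2.6),ray(T,180+t[0]/2.6,100+t[1]/2.6)]);print(k,p,e[0].round(4))
print('tr4',atz(T,180+321/2.6,100+345/2.6,.038))
E
python3 m1.py
```

```text
lav [ 0.6751 -0.1341  0.0517] 0.0008
pur [ 0.6108 -0.3218  0.0525] 0.001
cre [ 0.5625 -0.2376  0.0496] 0.0006
ora [ 0.4881 -0.3462  0.0502] 0.0009
grip [ 0.5589 -0.0802  0.1864] 0.0005
pinkA [ 0.4687 -0.1773  0.0684] 0.0008
pinkB [ 0.3792 -0.2356  0.0664] 0.0011
wA [ 0.4381 -0.1938  0.0663] 0.0002
won [ 0.4108 -0.2492  0.0654] 0.0009
wB [ 0.3483 -0.2545  0.066 ] 0.0001
pl1 [0.5763 0.4362 0.1026] 0.0007
pl2 [0.5884 0.3705 0.1063] 0.0056
pl3 [0.3814 0.4089 0.1046] 0.0022
pl4 [0.3891 0.3423 0.1037] 0.0012
tr1 [0.6047 0.3604 0.0354] 0.0009
tr2 [0.6361 0.1467 0.0223] 0.0002
tr3 [0.3905 0.3335 0.0298] 0.003
jar [ 0.3968 -0.0432  0.0869] 0.0008
cl [0.6962 0.0272 0.0995] 0.0006
tr4 [0.4197 0.1169 0.038 ]
```

Emit:
carry_out --targets '[255, 24, 36, 2, 0, 255, 24, 36, 2, 0, 255, 24, 36, 2, 0, 255, 24, 36, 2, 0, 255, 24, 36, 2, 0, 255, 24, 36, 2, 0, 255, 24, 36, 2, 0, 255, 24, 36, 2, 0, 255, 24, 36, 0, 0, 255, 24, 36, 0, 0, 255, 24, 36, 0, 0, 255, 24, 36, 0, 0, 255, 24, 36, 0, 0, 255, 24, 36, 0, 0, 255, 24, 36, 0, 0, 255, 24, 34, 0, 0, 255, 8, -1, 0, 0, 255, 0, 0, 0, 0, 255, 0, 0, 0, 0]'

```text
t: 2.0
eef_pos: [0.5574, -0.0826, 0.2468]
tool_rot: [0.0, 0.992, 0.123, -0.001]
contact_force: [-1.1, -0.0, -0.4]
gripper_width: 0.003
grasp_force: 0.0
```

Emit:
carry_out --targets '[255, 1, 0, -30, 0, 255, 0, 0, -15, 0, 255, 0, 0, -10, 0, 255, 0, 0, -10, 0, 255, 0, 0, -10, 0, 255, 0, 0, -10, 0, 255, 0, 0, -10, 0, 255, 0, 0, -8, 0, 255, 0, 0, -6, 0, 255, 0, 0, 0, 0, 255, 0, 0, 0, 0]'

```text
t: 3.1
eef_pos: [0.5599, -0.0841, 0.1398]
tool_rot: [0.001, 0.992, 0.123, 0.001]
contact_force: [-1.5, -4.7, 8.7]
gripper_width: 0.0
grasp_force: 3.8
```

```bash
python3 - <<'E'
from h import *
a=snap('scene')['frame'][110:260,270:430,::-1]
b=snap('wrist')['frame'][:,:,::-1]
cv2.imwrite('pics/p1.png',np.hstack([cv2.resize(a,(427,400)),b[:,140:510]]))
E
```

```text
(no output)
```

View pics/p1.png

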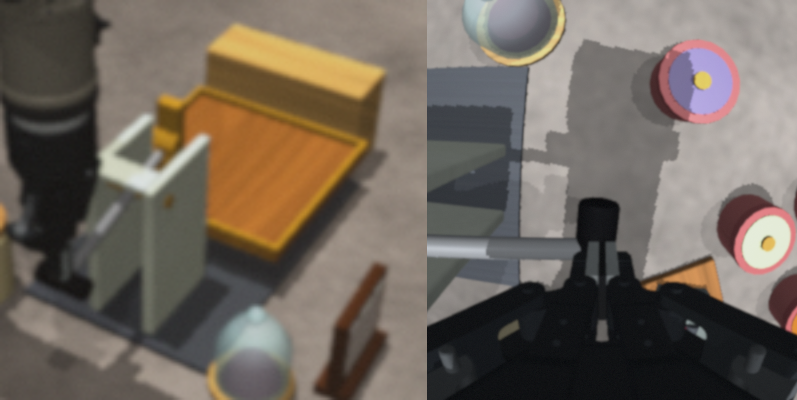

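The first stroke worked: the tray has risen and the fingers are on the bar. I'll make strokes 2 and 3, then check the level.

Emit:
carry_out --targets '[255, 0, 2, 25, 0, 255, 0, 0, 25, 0, 255, 0, 0, 20, 0, 255, 0, 0, 0, 0, 255, 0, 0, 0, 0, 255, 0, 0, 0, 0, 255, 0, 0, -10, 0, 255, 0, 0, -10, 0, 255, 0, 0, -10, 0, 255, 0, 0, -10, 0, 255, 0, 0, -10, 0, 255, 0, 0, -10, 0, 255, 0, 0, -10, 0, 255, 0, 0, -1, 0, 255, 0, 0, 0, 0, 255, 0, 0, 0, 0]'

```text
t: 4.8
eef_pos: [0.5601, -0.0804, 0.1381]
tool_rot: [0.001, 0.992, 0.124, 0.001]
contact_force: [-2.5, -3.3, 15.2]
gripper_width: -0.003
grasp_force: 7.5
```

Emit:
carry_out --targets '[255, 0, 0, 25, 0, 255, 0, 0, 25, 0, 255, 0, 0, 20, 0, 255, 0, 0, 0, 0, 255, 0, 0, 0, 0, 255, 0, 0, 0, 0, 255, 0, 0, -10, 0, 255, 0, 0, -10, 0, 255, 0, 0, -10, 0, 255, 0, 0, -10, 0, 255, 0, 0, -10, 0, 255, 0, 0, -10, 0, 255, 0, 0, -10, 0, 255, 0, 0, -1, 0, 255, 0, 0, 0, 0, 255, 0, 0, 0, 0]'

```text
t: 6.4
eef_pos: [0.5602, -0.0805, 0.1379]
tool_rot: [0.001, 0.992, 0.123, 0.001]
contact_force: [-5.5, -2.1, 21.6]
gripper_width: -0.005
grasp_force: 10.9
```

Emit:
carry_out --targets '[255, 0, 0, 25, 0, 255, 0, 0, 25, 0, 255, 0, 0, 25, 0, 255, 0, 0, 0, 0, 255, 0, 0, 0, 0, 255, 0, 0, 0, 0]'

```text
t: 7.0
eef_pos: [0.5581, -0.0792, 0.2094]
tool_rot: [-0.0, 0.992, 0.124, -0.001]
contact_force: [-0.4, -0.9, 0.1]
gripper_width: -0.003
grasp_force: 0.0
```

```bash
python3 - <<'E'
from h import *
c=snap('scene');np.save('scene3.npy',c,allow_pickle=True);a=c['frame'][110:230,280:430,::-1]
c=snap('top');np.save('top3.npy',c,allow_pickle=True);b=c['frame'][150:270,180:330,::-1]
cv2.imwrite('pics/p3.png',np.vstack([np.hstack([cv2.resize(x,None,fx=2.6,fy=2.6,interpolation=cv2.INTER_CUBIC) for x in(a,b)])]))
E
```

```text
(no output)
```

View pics/p3.png

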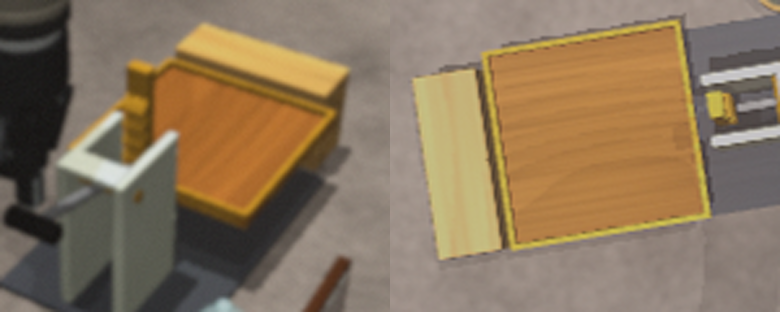

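After three strokes the lever is back up and the tray has risen. I'll compare its rim height with the plinth top.

```bash
python3 - <<'E'
from h import *
np.set_printoptions(precision=4,suppress=True)
S=np.load('scene3.npy',allow_pickle=True).item();T=np.load('top3.npy',allow_pickle=True).item()
P=dict(pl1=((350,71),(24,78)),pl3=((206,24),(50,260)),pl4=((177,47),(111,249)),pl2=((334,95),(85,68)),tr1=((336,112),(94,54)),tr2=((248,217),(291,19)))
for k,(s,t) in P.items():
    p,e=tri([ray(S,280+s[0]/2.6,110+s[1]/2.6),ray(T,180+t[0]/2.6,150+t[1]/2.6)]);print(k,p,e[0].round(4))
# predicted plinth/tray pixel tests in crop coords
ax=np.array([.99,.141]);ay=np.array([-.141,.99]);R0=np.array([.5338,.0914])
for h in(.09,.11,.13):
    print(h,[ (np.array(proj(S,np.append(R0+ax*sx*.1+ay*(.305+sy*.035),h)))-[280,110])*2.6 for sx in(-1,1) for sy in (-1,1)],[ (np.array(proj(T,np.append(R0+ax*sx*.1+ay*(.305+sy*.035),h)))-[180,150])*2.6 for sx in(-1,1) for sy in (-1,1)])
for l in(.04,.06,.08):
    print(l,[ (np.array(proj(S,np.append(R0+ax*.11+ay*(.15+sy*.11),l+.038)))-[280,110])*2.6 for sy in (-1,1)],[ (np.array(proj(T,np.append(R0+ax*.11+ay*(.15+sy*.11),l+.038)))-[180,150])*2.6 for sy in(-1,1)])
E
```

```text
pl1 [0.5775 0.4362 0.1031] 0.0009
pl3 [0.3811 0.4097 0.1039] 0.0033
pl4 [0.3904 0.342  0.1058] 0.0015
pl2 [0.5905 0.3714 0.1068] 0.0055
tr1 [0.6043 0.3623 0.0948] 0.0023
tr2 [0.6382 0.1447 0.0946] 0.0018
0.09 [array([180.7129,  59.1508]), array([208.532 ,  34.1892]), array([331.2394, 108.7131]), array([355.8493,  80.6251])] [array([110.8374, 241.4263]), array([ 47.6076, 251.6944]), array([84.2326, 61.6079]), array([21.5782, 71.7645])]
0.11 [array([181.2984,  45.0036]), array([209.3448,  20.2596]), array([333.3188,  94.1499]), array([358.0908,  66.2772])] [array([106.7307, 242.3568]), array([ 42.5429, 252.7805]), array([79.7649, 59.8321]), array([16.17 , 70.141])]
0.13 [array([181.8947,  30.5964]), array([210.172,   6.082]), array([335.4389,  79.3021]), array([360.3746,  51.6582])] [array([102.4977, 243.3159]), array([ 37.3225, 253.9   ]), array([75.1611, 58.0023]), array([10.5971, 68.468 ])]
0.04 [array([245.1345, 228.2913]), array([334.3749, 124.1821])] [array([289.4205,  20.7742]), array([94.4102, 52.3842])]
0.06 [array([246.5329, 213.247 ]), array([336.4893, 109.7367])] [array([288.0444,  18.409 ]), array([90.1357, 50.488 ])]
0.08 [array([247.962 , 197.8722]), array([338.6452,  95.0084])] [array([286.6269,  15.9725]), array([85.7322, 48.5347])]
```

The tray reads lift 0.06 with its rim at about 0.098, and the plinth top fits 0.110. So the target lift is 0.080, one more stroke.

Emit:
carry_out --targets '[255, 0, 0, -12, 0, 255, 0, 0, -10, 0, 255, 0, 0, -10, 0, 255, 0, 0, -10, 0, 255, 0, 0, -10, 0, 255, 0, 0, -10, 0, 255, 0, 0, -10, 0, 255, 0, 0, -4, 0, 255, 0, 0, 0, 0, 255, 0, 0, 0, 0, 255, 0, 0, 25, 0, 255, 0, 0, 25, 0, 255, 0, 0, 30, 0, 255, 0, 0, 30, 0, 255, 0, 0, 0, 0]'

```text
t: 8.6
eef_pos: [0.5613, -0.0791, 0.2483]
tool_rot: [0.001, 0.992, 0.124, 0.003]
contact_force: [1.3, -0.5, 0.1]
gripper_width: -0.004
grasp_force: 0.0
```

Emit:
carry_out --targets '[0, 10, -7, 0, 8.5, 0, 10, -7, 0, 8.5, 0, 10, -7, 0, 8.5, 0, 10, -7, 0, 8.5, 0, 10, -7, 0, 8.5, 0, 10, -7, 0, 8.5, 0, 10, -7, 0, 8.5, 0, 10, -7, 0, 8.5, 0, 10, -7, 0, 8.5, 0, 10, -7, 0, 7.5, 0, 10, 10, -10, 0, 0, 8, 6, -10, 0, 0, 0, 0, 0, 0]'

```text
t: 9.9
eef_pos: [0.6766, -0.1298, 0.222]
tool_rot: [-0.002, 0.654, 0.757, -0.0]
contact_force: [0.1, -0.1, -0.8]
gripper_width: 0.999
grasp_force: 0.0
```

```bash
python3 - <<'E'
from h import *
c=snap('scene');a=c['frame'][110:340,180:430,::-1];d=snap('top')['frame'][110:290,180:480,::-1]
c=snap('wrist');np.save('w1.npy',c,allow_pickle=True)
cv2.imwrite('pics/p4.png',np.hstack([cv2.resize(a,(400,368)),cv2.resize(c['frame'][:,:,::-1],(400,250))[:, :],][0:1]+[np.vstack([cv2.resize(c['frame'][:,:,::-1],(400,250)),np.zeros((118,400,3),np.uint8)])]))
cv2.imwrite('pics/w1.png',c['frame'][:,:,::-1])
E
```

```text
(no output)
```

View pics/p4.png

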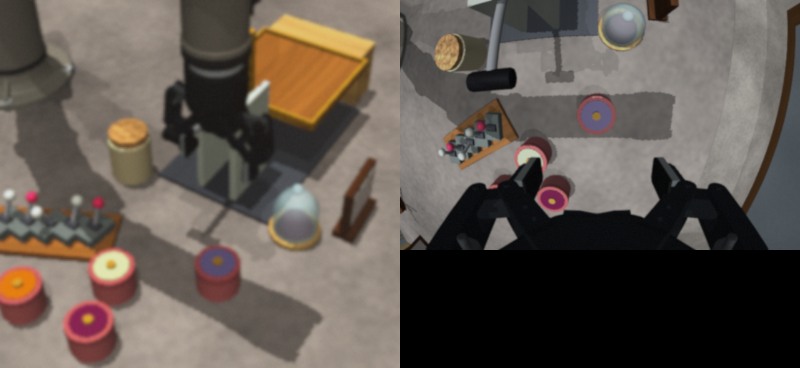

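The tray now looks level with the plinth and the lever is back up. The wrist view shows the lavender tub at full-frame pixel (315,185). I'll check its position.

```bash
python3 - <<'E'
from h import *
np.set_printoptions(precision=4,suppress=True)
c=np.load('w1.npy',allow_pickle=True).item(); print(c['cx'],c['cy'],c['fov_y'])
print(atz(c,315,186,.055), proj(c,[.6751,-.1341,.0517]))
S=np.load('scene.npy',allow_pickle=True).item();s=(405,424)
print(tri([ray(S,160+s[0]/2.6,110+s[1]/2.6),ray(c,315,186)]))
E
```

```text
314.81804562380336 202.80662226570615 65.70646984690485
[ 0.6765 -0.1333  0.055 ] (np.float64(313.59945270512594), np.float64(185.80900425281237))
(array([ 0.6764, -0.134 ,  0.0526]), [np.float64(0.0002220162656278782), np.float64(0.00022201626562787664)])
```

Emit:
carry_out --targets '[0, 0, -4, -50, 0, 0, 0, 0, -50, 0, 0, 0, 0, -50, 0, 0, 0, 0, -40, 0, 0, 0, 0, -22, 0, 0, 0, 0, 0, 0, 255, 0, 0, 0, 0, 255, 0, 0, 0, 0, 255, 0, 0, 0, 0, 255, 0, 0, 0, 0, 255, 0, 0, 0, 0, 255, 0, 0, 0, 0, 255, 0, 0, 10, 0, 255, 0, 0, 40, 0, 255, 0, 0, 0, 0]' --newtons 30

```text
t: 11.55
eef_pos: [0.6809, -0.1373, 0.0695]
tool_rot: [0.004, 0.655, 0.756, 0.003]
contact_force: [0.7, 0.8, 0.4]
gripper_width: 0.76
grasp_force: 34.3
```

Emit:
carry_out --targets '[255, 0, 0, 45, 0, 255, 0, 0, 45, 0, 255, 0, 0, 45, 0, 255, 0, 0, 45, 0, 255, 0, 0, 45, 0, 255, 0, 0, 45, 0, 255, -12, 43, 0, 0, 255, -12, 43, 0, 0, 255, -12, 43, 0, 0, 255, -12, 43, 0, 0, 255, -12, 43, 0, 0, 255, -12, 43, 0, 0, 255, -12, 43, 0, 0, 255, -12, 43, 0, 0, 255, -12, 43, 0, 0, 255, -13, 43, 0, 0, 255, 0, 0, 0, 0, 255, 0, 0, 0, 0]'

```text
t: 13.35
eef_pos: [0.5551, 0.2942, 0.3338]
tool_rot: [0.0, 0.653, 0.757, 0.0]
contact_force: [0.1, -0.4, -1.3]
gripper_width: 0.766
grasp_force: 34.6
```

```bash
python3 - <<'E'
from h import *
c=snap('wrist');np.save('w2.npy',c,allow_pickle=True)
cv2.imwrite('pics/w2.png',c['frame'][:,:,::-1])
c=snap('scene');np.save('s5.npy',c,allow_pickle=True)
E
```

```text
(no output)
```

View pics/w2.png

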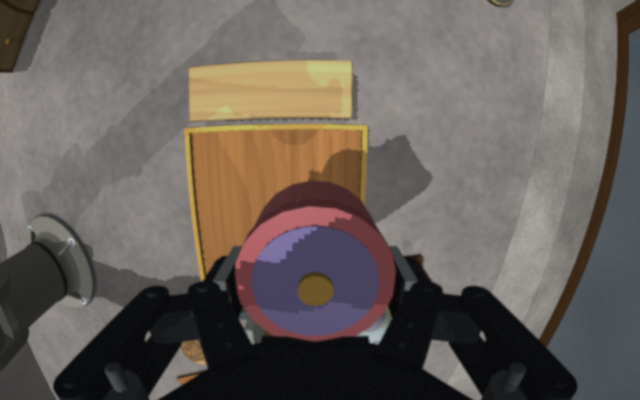

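The tub is held. The tray's far rim corners are at (187,128) and (367,127), and the plinth's far corners at (190,69) and (352,62). I'll check these against the model.

```bash
python3 - <<'E'
from h import *
np.set_printoptions(precision=4,suppress=True)
c=np.load('w2.npy',allow_pickle=True).item()
ax=np.array([.99,.141]);ay=np.array([-.141,.99]);R0=np.array([.5338,.0914])
for l in(.06,.08,.1): print(l,[atz(c,u,v,l+.038)[:2] for u,v in((187,128),(367,127))])
print([R0+ax*s*.11+ay*.26 for s in(-1,1)])
print('plinth w',[atz(c,u,v,.11) for u,v in((190,69),(352,62),(354,119),(190,120))])
E
```

```text
0.06 [array([0.3839, 0.3302]), array([0.6093, 0.3602])]
0.08 [array([0.3924, 0.332 ]), array([0.6059, 0.3604])]
0.1 [array([0.4009, 0.3338]), array([0.6025, 0.3606])]
[array([0.3882, 0.3333]), array([0.606 , 0.3643])]
plinth w [array([0.3839, 0.4052, 0.11  ]), array([0.5777, 0.4342, 0.11  ]), array([0.5904, 0.3671, 0.11  ]), array([0.3921, 0.3416, 0.11  ])]
```

Emit:
carry_out --targets '[255, 0, -2, -50, 0, 255, 0, 0, -50, 0, 255, 0, 0, -50, 0, 255, 0, 0, -30, 0, 255, 0, 0, -15, 0, 255, 0, 0, -8, 0, 255, 0, 0, -6, 0, 255, 0, 0, 0, 0, 255, 0, 0, 0, 0]'

```text
t: 14.35
eef_pos: [0.5572, 0.2914, 0.1261]
tool_rot: [0.0, 0.654, 0.756, 0.001]
contact_force: [-0.1, 0.1, -0.7]
gripper_width: 0.766
grasp_force: 34.5
```

Emit:
carry_out --targets '[255, 0, 0, -2, 0, 255, 0, 0, 0, 0, 255, 0, 0, 0, 0]'

```text
t: 14.65
eef_pos: [0.5572, 0.2915, 0.1251]
tool_rot: [0.001, 0.654, 0.756, 0.001]
contact_force: [-2.0, -1.8, 11.6]
gripper_width: 0.767
grasp_force: 35.7
```

Emit:
carry_out --targets '[255, 0, 0, -2, 0, 255, 0, 0, 0, 0, 255, 0, 0, 0, 0]'

```text
t: 14.95
eef_pos: [0.5573, 0.2915, 0.1248]
tool_rot: [0.001, 0.655, 0.756, 0.001]
contact_force: [-6.3, -6.0, 22.5]
gripper_width: 0.762
grasp_force: 36.8
```

Contact with the tray floor is confirmed. I'll release and move to the cream tub, turning the closing axis parallel to the board's edge.

Emit:
carry_out --targets '[255, 0, 0, 4, 0, 0, 0, 0, 0, 0, 0, 0, 0, 0, 0, 0, 0, 0, 0, 0, 0, 0, 0, 0, 0, 0, 0, 0, 30, 0, 0, 0, 0, 45, 0, 0, 0, 0, 45, 0, 0, 0, 0, 45, 0, 0, 0, 0, 45, 0, 0, 0, -48, 0, 8, 0, 0, -48, 0, 8, 0, 0, -48, 0, 8, 0, 0, -48, 0, 0, 0, 0, -48, 0, 0, 0, 0, -48, 0, 0, 0, 0, -48, 0, 0, 0, 0, -48, 0, 0]'

```text
t: 16.75
eef_pos: [0.5558, -0.0947, 0.3345]
tool_rot: [0.0, 0.483, 0.875, -0.0]
contact_force: [0.9, -0.9, 0.6]
gripper_width: 0.995
grasp_force: 0.0
```

Emit:
carry_out --targets '[0, 5, -48, 0, 0, 0, 0, -48, -30, 0, 0, 0, -48, -40, 0, 0, 0, 0, -30, 0, 0, 0, 0, 0, 0, 0, 0, 0, 0, 0]'

```text
t: 17.35
eef_pos: [0.5615, -0.2203, 0.2463]
tool_rot: [-0.0, 0.483, 0.876, 0.0]
contact_force: [-0.4, 0.2, 0.1]
gripper_width: 0.999
grasp_force: 0.0
```

```bash
cat >> h.py <<'E'
HUE={'ora':((8,16),150),'cre':((22,38),40),'pur':((155,172),120),'lav':((112,140),30)}
E
python3 - <<'E'
from h import *
c=snap('wrist');np.save('w3.npy',c,allow_pickle=True);a=c['frame'][:,:,::-1]
b=snap('top')['frame'][100:280,180:480,::-1]
cv2.imwrite('pics/w3.png',np.vstack([cv2.resize(a,(480,300)),cv2.resize(b,(480,288))]))
E
```

```text
(no output)
```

View pics/w3.png

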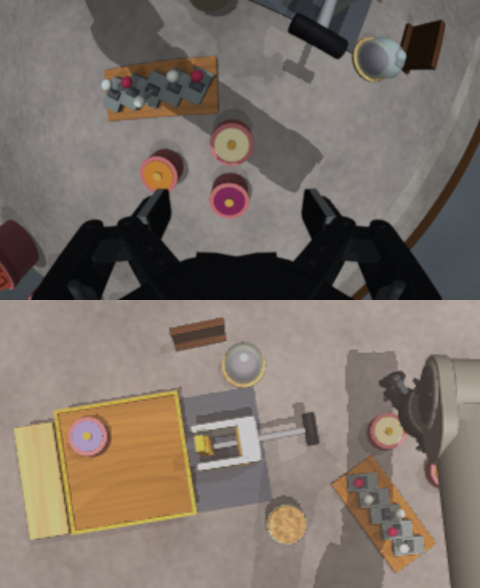

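The lavender tub stands on the tray. In the wrist view the cream knob is at (308,193), orange (209,236) and purple (305,271). The pink tips are at (261,101) and (168,112).

```bash
python3 - <<'E'
from h import *
np.set_printoptions(precision=4,suppress=True)
c=np.load('w3.npy',allow_pickle=True).item()
for k,u,v,z in(('cre',308,193,.055),('ora',209,236,.055),('pur',305,271,.055),('pA',261,101,.067),('pB',168,112,.067)): print(k,atz(c,u,v,z))
S=np.load('scene.npy',allow_pickle=True).item();s=(232,430)
print(tri([ray(S,160+s[0]/2.6,110+s[1]/2.6),ray(c,308,193)]))
E
```

```text
cre [ 0.5624 -0.2367  0.055 ]
ora [ 0.4888 -0.3461  0.055 ]
pur [ 0.6109 -0.3218  0.055 ]
pA [ 0.4678 -0.1765  0.067 ]
pB [ 0.3801 -0.2376  0.067 ]
(array([ 0.5632, -0.2376,  0.0501]), [np.float64(0.0002546792213059247), np.float64(0.0002546792213058555)])
```

Emit:
carry_out --targets '[0, 1, -17, -50, 0, 0, 0, 0, -50, 0, 0, 0, 0, -50, 0, 0, 0, 0, -50, 0, 0, 0, 0, -36, 0, 0, 0, 0, 0, 0, 255, 0, 0, 0, 0, 255, 0, 0, 0, 0, 255, 0, 0, 0, 0, 255, 0, 0, 0, 0, 255, 0, 0, 0, 0, 255, 0, 0, 10, 0, 255, 0, 0, 45, 0, 255, 0, 0, 45, 0, 255, 0, 0, 45, 0, 255, 0, 0, 45, 0, 255, 0, 0, 45, 0, 255, 0, 0, 45, 0, 255, 0, 0, 45, 0, 255, 0, 0, 0, 0]'

```text
t: 19.45
eef_pos: [0.565, -0.2376, 0.3463]
tool_rot: [0.006, 0.483, 0.875, 0.001]
contact_force: [0.1, 0.6, -2.0]
gripper_width: 0.766
grasp_force: 35.3
```

Emit:
carry_out --targets '[255, -10, 47, 0, -8, 255, -10, 47, 0, -8, 255, -10, 47, 0, -8, 255, -10, 47, 0, 0, 255, -10, 47, 0, 0, 255, -10, 47, 0, 0, 255, -10, 47, 0, 0, 255, -10, 47, 0, 0, 255, -10, 47, 0, 0, 255, -10, 47, 0, 0, 255, -8, 47, 0, 0, 255, 0, 0, 0, 0, 255, 0, 0, 0, 0]'

```text
t: 20.75
eef_pos: [0.4529, 0.2804, 0.3377]
tool_rot: [0.0, 0.653, 0.757, -0.0]
contact_force: [0.2, -0.3, -2.8]
gripper_width: 0.763
grasp_force: 35.1
```

Emit:
carry_out --targets '[255, 2, 0, -50, 0, 255, 0, 0, -50, 0, 255, 0, 0, -50, 0, 255, 0, 0, -30, 0, 255, 0, 0, -18, 0, 255, 0, 0, -9, 0, 255, 0, 0, -4, 0, 255, 0, 0, 0, 0, 255, 0, 0, 0, 0]'

```text
t: 21.65
eef_pos: [0.457, 0.2795, 0.1279]
tool_rot: [0.0, 0.655, 0.756, 0.001]
contact_force: [-0.7, 0.3, -2.5]
gripper_width: 0.762
grasp_force: 35.0
```

Emit:
carry_out --targets '[255, 0, 0, -2, 0, 255, 0, 0, 0, 0, 255, 0, 0, 0, 0]'

```text
t: 21.95
eef_pos: [0.4569, 0.2798, 0.1255]
tool_rot: [0.0, 0.655, 0.756, 0.001]
contact_force: [-0.1, -0.7, 2.1]
gripper_width: 0.762
grasp_force: 35.4
```

Emit:
carry_out --targets '[255, 0, 0, 1, 0, 0, 0, 0, 0, 0, 0, 0, 0, 0, 0, 0, 0, 0, 0, 0, 0, 0, 0, 0, 0, 0, 0, 0, 30, 0, 0, 0, 0, 45, 0, 0, 0, 0, 45, 0, 0, 0, 0, 45, 0, 0, 0, 0, 45, 0, 0, 12, -47, 0, 0, 0, 12, -47, 0, 0, 0, 12, -47, 0, 0, 0, 12, -47, 0, 0, 0, 12, -47, 0, 0, 0, 12, -47, 0, 0, 0, 12, -47, 0, 0, 0, 12, -47, 0, 0, 0, 12, -47, 0, 0]'

```text
t: 23.85
eef_pos: [0.5642, -0.1456, 0.3358]
tool_rot: [0.0, 0.655, 0.756, -0.0]
contact_force: [0.9, 0.2, 0.9]
gripper_width: 1.001
grasp_force: 0.0
```

Emit:
carry_out --targets '[0, 12, -47, 0, 0, 0, 12, -47, -25, 0, 0, 12, -47, -25, 0, 0, 10, -16, -40, 0, 0, 0, 0, 0, 0, 0, 0, 0, 0, 0]'

```text
t: 24.45
eef_pos: [0.6079, -0.292, 0.2491]
tool_rot: [-0.001, 0.655, 0.756, 0.0]
contact_force: [0.4, 1.2, 1.0]
gripper_width: 0.995
grasp_force: 0.0
```

```bash
python3 - <<'E'
from h import *
c=snap('wrist');np.save('w4.npy',c,allow_pickle=True);a=c['frame'][:,:,::-1]
b=snap('top')['frame'][100:280,180:480,::-1]
cv2.imwrite('pics/w4.png',np.vstack([cv2.resize(a,(480,300)),cv2.resize(b,(480,288))]))
print(proj(c,[.6109,-.3218,.055]),proj(c,[.4888,-.3461,.055]))
E
```

```text
(np.float64(314.322444993071), np.float64(205.69322302887883)) (np.float64(209.6130387368574), np.float64(210.938036124389))
```

View pics/w4.png

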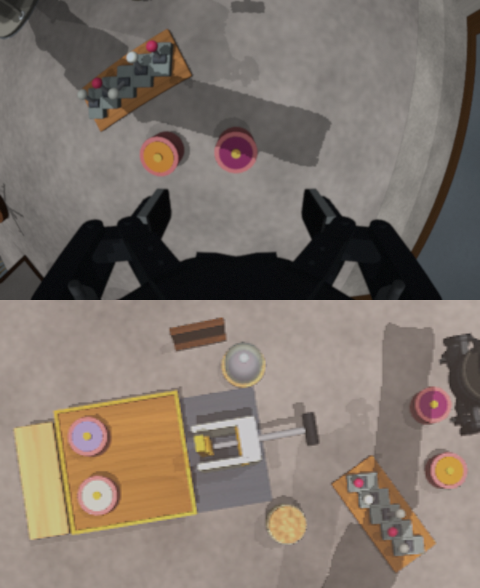

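Both remaining tubs are where measured, and cream stands on the tray. Picking purple.

Emit:
carry_out --targets '[0, 3, -30, -50, 0, 0, 0, 0, -50, 0, 0, 0, 0, -50, 0, 0, 0, 0, -50, 0, 0, 0, 0, -39, 0, 0, 0, 0, 0, 0, 255, 0, 0, 0, 0, 255, 0, 0, 0, 0, 255, 0, 0, 0, 0, 255, 0, 0, 0, 0, 255, 0, 0, 0, 0, 255, 0, 0, 10, 0, 255, 0, 0, 45, 0, 255, 0, 0, 45, 0, 255, 0, 0, 45, 0, 255, 0, 0, 45, 0, 255, 0, 0, 45, 0, 255, 0, 0, 45, 0, 255, 0, 0, 45, 0, 255, 0, 0, 0, 0]'

```text
t: 26.55
eef_pos: [0.6134, -0.3186, 0.3528]
tool_rot: [0.007, 0.655, 0.756, 0.002]
contact_force: [1.9, 0.5, -0.8]
gripper_width: 0.76
grasp_force: 35.2
```

Emit:
carry_out --targets '[255, -4, 47, 0, 0, 255, -4, 47, 0, 0, 255, -4, 47, 0, 0, 255, -4, 47, 0, 0, 255, -4, 47, 0, 0, 255, -4, 47, 0, 0, 255, -4, 47, 0, 0, 255, -4, 47, 0, 0, 255, -4, 47, 0, 0, 255, -4, 47, 0, 0, 255, -4, 46, 0, 0, 255, 0, 0, 0, 0, 255, 0, 0, 0, 0]'

```text
t: 27.85
eef_pos: [0.5657, 0.1989, 0.3433]
tool_rot: [0.0, 0.654, 0.757, -0.0]
contact_force: [0.2, -0.4, -1.3]
gripper_width: 0.762
grasp_force: 35.0
```

Emit:
carry_out --targets '[255, 4, -4, -50, 0, 255, 0, 0, -50, 0, 255, 0, 0, -50, 0, 255, 0, 0, -35, 0, 255, 0, 0, -18, 0, 255, 0, 0, -9, 0, 255, 0, 0, -4, 0, 255, 0, 0, 0, 0, 255, 0, 0, 0, 0]'

```text
t: 28.75
eef_pos: [0.5706, 0.1911, 0.1308]
tool_rot: [0.001, 0.656, 0.755, -0.001]
contact_force: [-9.7, -5.8, 22.4]
gripper_width: 0.761
grasp_force: 37.7
```

Emit:
carry_out --targets '[255, 0, 0, -2, 0, 255, 0, 0, 0, 0, 255, 0, 0, 0, 0]'

```text
t: 29.05
eef_pos: [0.5709, 0.1912, 0.1303]
tool_rot: [0.002, 0.656, 0.755, -0.001]
contact_force: [-14.9, -8.8, 33.7]
gripper_width: 0.76
grasp_force: 39.1
```

Emit:
carry_out --targets '[255, 0, 0, 4, 0, 0, 0, 0, 0, 0, 0, 0, 0, 0, 0, 0, 0, 0, 0, 0, 0, 0, 0, 0, 0, 0, 0, 0, 30, 0, 0, 0, 0, 45, 0, 0, 0, 0, 45, 0, 0, 0, 0, 45, 0, 0, 0, 0, 45, 0, 0, -7, -47, 0, 0, 0, -7, -47, 0, 0, 0, -7, -47, 0, 0, 0, -7, -47, 0, 0, 0, -7, -47, 0, 0, 0, -7, -47, 0, 0, 0, -7, -47, 0, 0, 0, -7, -47, 0, 0]'

```text
t: 30.85
eef_pos: [0.5141, -0.1842, 0.3394]
tool_rot: [0.0, 0.655, 0.756, -0.0]
contact_force: [1.4, 0.1, -0.3]
gripper_width: 1.0
grasp_force: 0.0
```

Emit:
carry_out --targets '[0, -7, -47, 0, 0, 0, -7, -47, -25, 0, 0, -7, -47, -25, 0, 0, -5, -20, -40, 0, 0, 0, 0, 0, 0, 0, 0, 0, 0, 0]'

```text
t: 31.45
eef_pos: [0.4895, -0.3363, 0.2522]
tool_rot: [-0.001, 0.655, 0.756, 0.0]
contact_force: [1.4, -0.7, 0.8]
gripper_width: 0.997
grasp_force: 0.0
```

```bash
python3 - <<'E'
from h import *
c=snap('wrist');np.save('w5.npy',c,allow_pickle=True);a=c['frame'][:,:,::-1]
b=snap('top')['frame'][100:280,180:480,::-1]
cv2.imwrite('pics/w5.png',np.vstack([cv2.resize(a,(480,300)),cv2.resize(b,(480,288))]))
print(proj(c,[.4888,-.3461,.055]))
E
```

```text
(np.float64(313.5052070819269), np.float64(187.6225987728263))
```

View pics/w5.png

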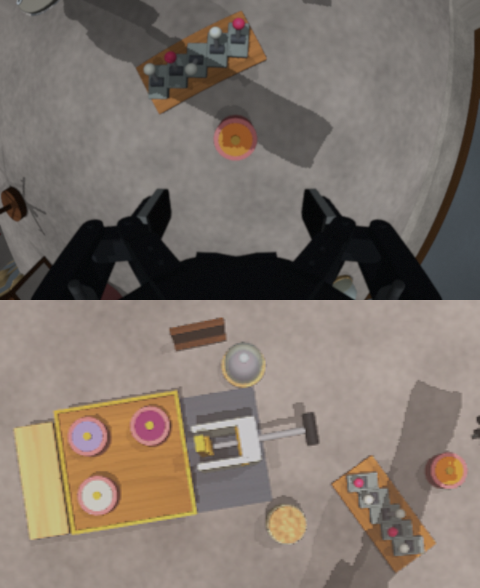

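Three tubs are standing on the tray and the orange tub is where predicted. Picking it.

Emit:
carry_out --targets '[0, -1, -10, -50, 0, 0, 0, 0, -50, 0, 0, 0, 0, -50, 0, 0, 0, 0, -50, 0, 0, 0, 0, -42, 0, 0, 0, 0, 0, 0, 255, 0, 0, 0, 0, 255, 0, 0, 0, 0, 255, 0, 0, 0, 0, 255, 0, 0, 0, 0, 255, 0, 0, 0, 0, 255, 0, 0, 10, 0, 255, 0, 0, 45, 0, 255, 0, 0, 45, 0, 255, 0, 0, 45, 0, 255, 0, 0, 45, 0, 255, 0, 0, 45, 0, 255, 0, 0, 45, 0, 255, 0, 0, 45, 0, 255, 0, 0, 0, 0]'

```text
t: 33.55
eef_pos: [0.4914, -0.3475, 0.3456]
tool_rot: [0.007, 0.655, 0.756, 0.001]
contact_force: [1.0, -0.5, -0.7]
gripper_width: 0.764
grasp_force: 35.0
```

Emit:
carry_out --targets '[255, -2, 48, 0, 0, 255, -2, 48, 0, 0, 255, -2, 48, 0, 0, 255, -2, 48, 0, 0, 255, -2, 48, 0, 0, 255, -2, 48, 0, 0, 255, -2, 48, 0, 0, 255, -2, 48, 0, 0, 255, -2, 48, 0, 0, 255, -2, 48, 0, 0, 255, 0, 48, 0, 0, 255, 0, 0, 0, 0, 255, 0, 0, 0, 0]'

```text
t: 34.85
eef_pos: [0.4677, 0.1822, 0.3369]
tool_rot: [0.0, 0.654, 0.757, -0.0]
contact_force: [0.3, -0.9, -2.0]
gripper_width: 0.765
grasp_force: 34.9
```

Emit:
carry_out --targets '[255, 2, -1, -50, 0, 255, 0, 0, -50, 0, 255, 0, 0, -50, 0, 255, 0, 0, -30, 0, 255, 0, 0, -18, 0, 255, 0, 0, -9, 0, 255, 0, 0, 0, 0, 255, 0, 0, 0, 0]'

```text
t: 35.65
eef_pos: [0.4715, 0.1797, 0.1308]
tool_rot: [0.001, 0.655, 0.755, 0.0]
contact_force: [0.3, 0.7, -1.6]
gripper_width: 0.766
grasp_force: 34.8
```

Emit:
carry_out --targets '[255, 0, 0, -3, 0, 255, 0, 0, 0, 0, 255, 0, 0, 0, 0]'

```text
t: 35.95
eef_pos: [0.471, 0.1803, 0.1274]
tool_rot: [0.0, 0.655, 0.756, 0.0]
contact_force: [-0.4, -1.0, -2.2]
gripper_width: 0.762
grasp_force: 34.8
```

Emit:
carry_out --targets '[255, 0, 0, -2, 0, 255, 0, 0, 0, 0, 255, 0, 0, 0, 0]'

```text
t: 36.25
eef_pos: [0.4707, 0.1803, 0.1248]
tool_rot: [-0.0, 0.655, 0.756, -0.0]
contact_force: [-0.8, 0.2, -1.4]
gripper_width: 0.765
grasp_force: 34.9
```

Emit:
carry_out --targets '[255, 0, 0, -2, 0, 255, 0, 0, 0, 0, 255, 0, 0, 0, 0]'

```text
t: 36.55
eef_pos: [0.4707, 0.1803, 0.1243]
tool_rot: [0.001, 0.655, 0.756, -0.0]
contact_force: [-5.6, -2.9, 15.5]
gripper_width: 0.765
grasp_force: 36.4
```

Emit:
carry_out --targets '[255, 0, 0, 3, 0, 0, 0, 0, 0, 0, 0, 0, 0, 0, 0, 0, 0, 0, 0, 0, 0, 0, 0, 0, 0, 0, 0, 0, 30, 0, 0, 0, 0, 45, 0, 0, 0, 0, 45, 0, 0, 0, 0, 45, 0, 0, 0, 0, 45, 0, 0, 1, -47, 0, -8, 0, 1, -47, 0, -8, 0, 1, -47, 0, -8, 0, 1, -47, 0, -8, 0, 1, -47, 0, -8, 0, 1, -47, 0, -8, 0, 1, -47, 0, -8, 0, 1, -47, -20, -8]'

```text
t: 38.35
eef_pos: [0.4799, -0.1971, 0.3184]
tool_rot: [0.002, 0.957, 0.291, 0.002]
contact_force: [0.6, -0.0, 0.1]
gripper_width: 1.0
grasp_force: 0.0
```

Emit:
carry_out --targets '[0, 0, 0, -40, 0, 0, 0, 0, -40, 0, 0, 0, 0, -40, 0, 0, 0, 0, 0, 0, 0, 0, 0, 0, 0]'

```text
t: 38.85
eef_pos: [0.4788, -0.1945, 0.1967]
tool_rot: [-0.0, 0.956, 0.294, -0.0]
contact_force: [0.2, 0.3, 0.5]
gripper_width: 0.997
grasp_force: 0.0
```

```bash
python3 - <<'E'
from h import *
c=snap('wrist');np.save('w6.npy',c,allow_pickle=True);a=c['frame'][:,:,::-1]
b=snap('top')['frame'][100:280,180:480,::-1]
cv2.imwrite('pics/w6.png',np.vstack([cv2.resize(a,(480,300)),cv2.resize(b,(480,288))]))
print(proj(c,[.4678,-.1765,.067]),proj(c,[.3801,-.2376,.067]))
E
```

```text
(np.float64(291.7875905092958), np.float64(192.72227707526875)) (np.float64(295.8035667675764), np.float64(293.313561736086))
```

View pics/w6.png

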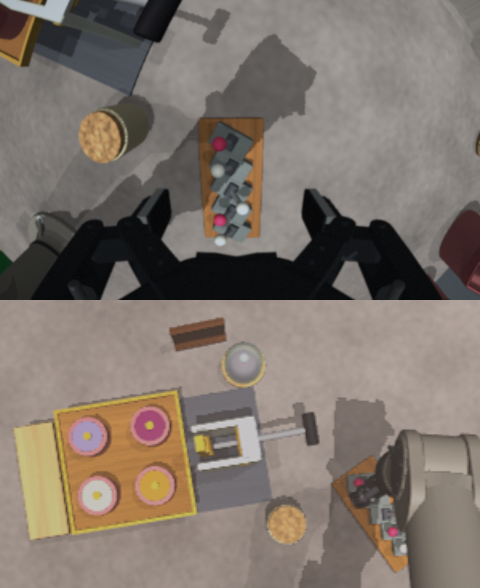

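All four tubs stand on the tray, and the tips are where computed. The lit white switch's offset shows that the levers swing along about (0.03,-1) in world coordinates, which is the direction of the grey bodies and oblique to the row. I'll turn the gripper to match and push that way.

Emit:
carry_out --targets '[0, -3, -1, -20, -8, 0, -3, -1, -20, -8, 0, -2, -1, -20, -8, 0, -2, -1, -20, -8, 0, 0, 0, -30, 0, 0, 0, 0, -30, 0, 0, 0, 0, -17, 0, 0, 0, 0, 0, 0, 0, 0, 0, 0, 0]'

```text
t: 39.85
eef_pos: [0.4703, -0.1992, 0.041]
tool_rot: [0.001, 1.0, 0.019, 0.001]
contact_force: [0.7, 0.7, 0.0]
gripper_width: 0.999
grasp_force: 0.0
```

```bash
python3 - <<'E'
from h import *
c=snap('wrist');a=c['frame'][:,:,::-1]
b=snap('scene')['frame'][200:300,130:290,::-1]
cv2.imwrite('pics/w7.png',np.vstack([cv2.resize(a,(480,300)),cv2.resize(b,(480,300))]))
E
```

```text
(no output)
```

View pics/w7.png

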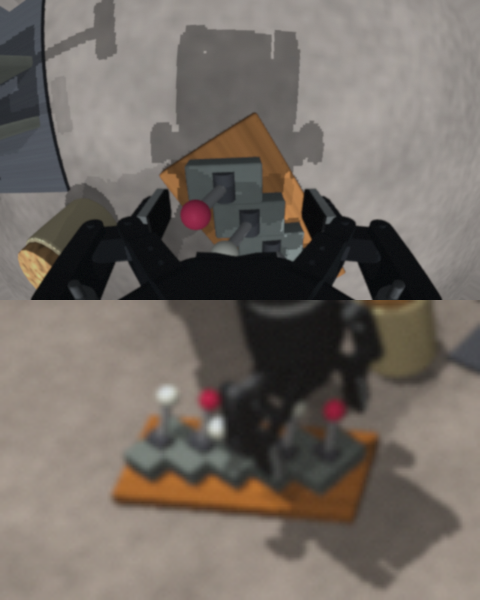

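Emit:
carry_out --targets '[0, -1, -10, 0, 0, 0, 0, -10, 0, 0, 0, 0, -10, 0, 0, 0, 0, -8, 0, 0, 0, 0, -6, 0, 0, 0, 0, -6, 0, 0, 0, 0, 0, 0, 0, 0, 0, 0, 0, 0]'

```text
t: 40.75
eef_pos: [0.4679, -0.243, 0.0387]
tool_rot: [-0.003, 1.0, 0.021, -0.001]
contact_force: [0.7, 15.5, 3.3]
gripper_width: 0.999
grasp_force: 8.2
```

```bash
python3 - <<'E'
from h import *
c=snap('wrist');np.save('w8.npy',c,allow_pickle=True);a=c['frame'][:,:,::-1]
b=snap('scene')['frame'][200:300,130:290,::-1]
cv2.imwrite('pics/w8.png',np.vstack([cv2.resize(a,(480,300)),cv2.resize(b,(480,300))]))
E
```

```text
(no output)
```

View pics/w8.png

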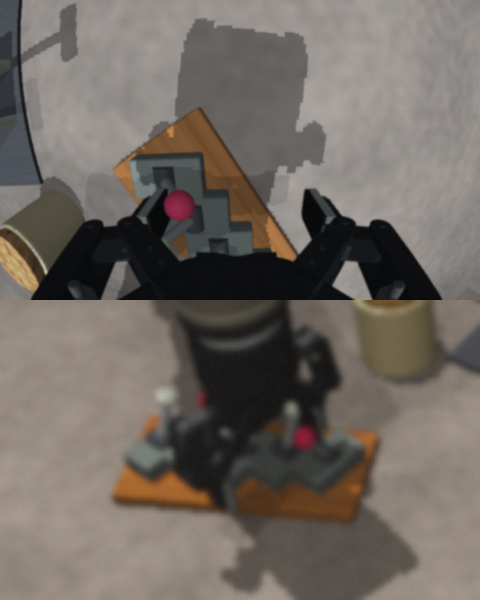

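The first pink switch has swung over to its stop, with its shift in the scene picture matching the lit white one. Now the second.

Emit:
carry_out --targets '[0, 0, 7, 0, 0, 0, 0, 7, 0, 0, 0, 0, 0, 35, 0, 0, 0, 0, 35, 0, 0, -29, -7, 0, 0, 0, -29, -8, 0, 0, 0, -29, -8, 0, 0, 0, 0, 0, 0, 0, 0, 0, 0, 0, 0]'

```text
t: 41.75
eef_pos: [0.3801, -0.2588, 0.1095]
tool_rot: [0.0, 1.0, 0.018, 0.0]
contact_force: [0.2, 0.5, -1.2]
gripper_width: 1.003
grasp_force: 0.0
```

```bash
python3 - <<'E'
from h import *
c=snap('scene')
b=c['frame'][200:300,130:290,::-1];d=snap('wrist')['frame'][:,:,::-1]
cv2.imwrite('pics/w9.png',np.vstack([cv2.resize(d,(480,300)),cv2.resize(b,(480,300))]))
E
```

Emit:
carry_out --targets '[0, 0, 1, -30, 0, 0, 0, 0, -25, 0, 0, 0, 0, -14, 0, 0, 0, 0, 0, 0, 0, 0, 0, 0, 0]'

```text
t: 42.35
eef_pos: [0.3816, -0.2565, 0.0404]
tool_rot: [-0.0, 1.0, 0.019, 0.0]
contact_force: [0.0, -0.3, -0.0]
gripper_width: 1.0
grasp_force: 0.0
```

Emit:
carry_out --targets '[0, 0, -10, 0, 0, 0, 0, -10, 0, 0, 0, 0, -10, 0, 0, 0, 0, -8, 0, 0, 0, 0, -6, 0, 0, 0, 0, -4, 0, 0, 0, 0, 0, 0, 0, 0, 0, 0, 0, 0]'

```text
t: 43.15
eef_pos: [0.3806, -0.3037, 0.04]
tool_rot: [-0.001, 1.0, 0.019, -0.0]
contact_force: [0.6, 5.0, 0.9]
gripper_width: 1.003
grasp_force: 2.4
```

Emit:
carry_out --targets '[0, 0, -3, 0, 0, 0, 0, 0, 0, 0, 0, 0, 0, 0, 0]'

```text
t: 43.45
eef_pos: [0.3806, -0.3042, 0.0398]
tool_rot: [-0.002, 1.0, 0.02, -0.001]
contact_force: [1.4, 11.3, 2.4]
gripper_width: 0.999
grasp_force: 5.7
```

Emit:
carry_out --targets '[0, 0, 8, 0, 0, 0, 0, 8, 0, 0, 0, 0, 0, 40, 0, 0, 0, 0, 45, 0, 0, 0, 0, 45, 0, 0, 0, 0, 45, 0, 0, 10, -40, 20, 0, 0, 10, -40, 20, 0, 0, 10, -40, 0, 0, 0, 10, -40, 0, 0, 0, 10, -40, 0, 0, 0, 0, -40, 0, 0, 0, 0, 0, 0, 0, 0, 0, 0, 0, 0]'

```text
t: 44.85
eef_pos: [0.4298, -0.5325, 0.2544]
tool_rot: [-0.0, 1.0, 0.018, -0.001]
contact_force: [0.8, 0.4, -0.1]
gripper_width: 1.004
grasp_force: 0.0
```

```bash
python3 - <<'E'
from h import *
np.set_printoptions(precision=3,suppress=True)
S=snap('scene');T=snap('top');S0=np.load('scene.npy',allow_pickle=True).item();T0=np.load('top.npy',allow_pickle=True).item()
tips=dict(pA=(.4687,-.1773),wA=(.438,-.194),pB=(.379,-.2365),wB=(.3483,-.2545))
def blobs(c,kind,box):
    x0,y0,x1,y1=box; h=cv2.cvtColor(c['frame'],cv2.COLOR_RGB2HSV)[y0:y1,x0:x1]
    m=((h[...,0]>160)&(h[...,1]>140)&(h[...,2]>90)) if kind=='pink' else ((h[...,1]<25)&(h[...,2]>150))
    n,_,st,ce=cv2.connectedComponentsWithStats(m.astype(np.uint8))
    return [(np.round(ce[i]+[x0,y0],1).tolist(),int(st[i,4])) for i in range(1,n) if st[i,4]>=3]
for n,c in(('S0',S0),('S',S),('T0',T0),('T',T)):
    box=(165,220,260,270) if n[0]=='S' else (385,195,455,272)
    print(n,'pink',blobs(c,'pink',box),'white',blobs(c,'white',box))
# bystanders: difference near cloche, jar, frame, plinth in both views
P={'cloche':((352,222,385,266),(316,122,348,156)),'jar':((245,182,278,226),(344,225,374,256)),'frame':((388,206,418,262),(284,108,324,134)),'lever':((278,184,305,212),(340,165,382,195))}
for k,(s,t) in P.items():
    print(k,[np.abs(a['frame'][b[1]:b[3],b[0]:b[2]].astype(int)-q['frame'][b[1]:b[3],b[0]:b[2]]).mean().round(1) for a,q,b in((S,S0,s),(T,T0,t))])
# knobs on tray expected
for k,p in dict(lav=(.557,.2915),cre=(.457,.28),pur=(.571,.191),ora=(.471,.1803)).items():
    for n,c in(('S',S),('T',T)):
        u,v=map(int,np.round(proj(c,[*p,.165]))); print(k,n,(u,v),c['frame'][v-1:v+2,u-6:u+7:4].mean(0).round().astype(int).tolist())
E
```

```text
S0 pink [([199.2, 232.5], 28), ([240.9, 236.3], 31)] white [([185.2, 230.6], 31), ([227.2, 234.0], 35), ([202.0, 241.3], 32)]
S pink [([187.8, 241.9], 41), ([230.9, 245.5], 37)] white [([185.1, 231.1], 28), ([227.1, 233.9], 39), ([201.8, 241.3], 32)]
T0 pink [([403.6, 213.9], 21), ([424.9, 244.6], 21)] white [([405.5, 209.0], 4), ([410.0, 213.0], 5), ([401.8, 218.3], 6), ([410.9, 218.4], 8), ([409.7, 225.2], 33), ([417.0, 222.0], 3), ([416.6, 228.4], 5), ([413.2, 233.4], 20), ([430.0, 233.3], 24), ([420.0, 238.0], 3), ([433.5, 238.0], 6), ([422.2, 248.6], 5), ([428.5, 248.0], 4), ([441.0, 248.2], 5), ([439.0, 252.5], 4), ([432.2, 255.1], 25)]
T pink [([415.2, 212.8], 17), ([437.8, 243.3], 23)] white [([400.6, 213.6], 40), ([411.7, 218.1], 7), ([417.3, 222.4], 7), ([409.7, 225.4], 35), ([414.2, 231.9], 32), ([430.0, 233.3], 24), ([417.0, 236.0], 5), ([423.0, 238.6], 7), ([420.5, 244.8], 20), ([424.0, 243.5], 4), ([428.0, 248.0], 5), ([441.0, 248.2], 5), ([439.0, 253.5], 6), ([432.2, 255.1], 25)]
cloche [np.float64(2.0), np.float64(0.8)]
jar [np.float64(1.9), np.float64(0.8)]
frame [np.float64(2.3), np.float64(0.9)]
lever [np.float64(1.8), np.float64(0.8)]
lav S (383, 137) [[135, 114, 168], [143, 115, 139], [170, 129, 94], [134, 115, 168]]
lav T (236, 184) [[164, 146, 183], [197, 173, 70], [167, 149, 185], [167, 150, 185]]
cre S (353, 127) [[213, 217, 162], [193, 168, 93], [206, 204, 144], [210, 203, 152]]
cre T (240, 221) [[194, 191, 184], [194, 177, 106], [182, 164, 94], [194, 191, 185]]
pur S (366, 154) [[127, 33, 72], [148, 75, 60], [150, 74, 63], [134, 38, 73]]
pur T (273, 178) [[159, 74, 112], [179, 155, 74], [184, 159, 81], [160, 75, 113]]
ora S (335, 143) [[172, 125, 36], [178, 130, 38], [98, 70, 25], [216, 112, 13]]
ora T (277, 215) [[195, 153, 67], [194, 177, 77], [182, 138, 59], [195, 154, 68]]
```

Both pink switches shifted fully to on. The whites, the bystanders and the lever's up position are unchanged. All four tubs stand on the tray at the 0.08 lift height, so I'm handing in.

```bash
python3 -c "
from station import bot
print(bot.hand_in())"
```

```text
the job is handed in; nothing more can be done
None
```

I pumped the empty tray up four strokes, to lift 0.080, level with the 110 mm plinth. I then stood all four pink tubs on it and switched on both pink-tipped switches; the last images show the white ones, bell, jar and frame unmoved, and the job is handed in, with no verdict returned.

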